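# Move the job queue to the polishing lane in the same order

### The job

Move the four wooden job blocks from the dark wooden waiting rack into the metal lane, one at a time and in the same order: begin with the block next to the brass post and work along the row. Push the first block snug against the dark upright stop at the lane's end, then pack each next block snug against the one before, all flat, square and between the lane's side rails. Do not knock over or shift the amber jar between the racks.

Things in the scene. Friction and masses are not known exactly. Their poses are not given: they have to be found in the camera images.
- job_ring: a light wooden block 40 (its x) by 56 (its y) by 36 mm high, 0.10 to 0.20 kg, carrying a thin steel ring standing upright with a small clear stone on top (reaches 64 mm above the underside). Origin: centre of the block's underside, z up. Grip it by its two ends, 56 mm apart along its y, below the jewellery; it is the same either way round
- job_bands: a light wooden block 40 (its x) by 56 (its y) by 36 mm high, 0.10 to 0.20 kg, carrying two short dark wooden pegs, 28 mm apart, with a steel band lying round the foot of each (reaches 52 mm above the underside). Origin: centre of the block's underside, z up. Grip it by its two ends, 56 mm apart along its y, below the jewellery; it is the same either way round
- job_pendant: a light wooden block 40 (its x) by 56 (its y) by 36 mm high, 0.10 to 0.20 kg, carrying an upright rectangular steel plate 34 mm wide and 4 mm thick with a green disc (reaches 58 mm above the underside). Origin: centre of the block's underside, z up. Grip it by its two ends, 56 mm apart along its y, below the jewellery; it is the same either way round
- job_dome: a light wooden block 40 (its x) by 56 (its y) by 36 mm high, 0.10 to 0.20 kg, carrying a round steel dome 32 mm across (reaches 51 mm above the underside). Origin: centre of the block's underside, z up. Grip it by its two ends, 56 mm apart along its y, below the jewellery; it is the same either way round
- waiting_rack: fixed dark wooden rack, 250 (x) by 84 (y) mm. Origin: centre of its underside, on the table. Its floor is 12 mm above the table; side rails along x (70 mm apart inside, 7 mm wide) stand 6 mm above the floor, and low cross strips 4 mm thick and 5 mm high divide it into four bays at a pitch of 54 mm along x (bay centres at x = -81, -27, 27, 81 mm). One block stands in each bay, long side across the rack (block's y roughly along the rack's y)
- head_post: brass post 20 mm across and 41 mm high, with a round head, fixed at one end of the waiting rack (118 mm from the rack's centre along its x, either end): the block next to it (about 37 mm from it, centre to centre) goes first; the next ones are about 91, 145 and 199 mm from it. Origin: centre of its underside, on the rack's floor, 12 mm above the table
- lane: fixed metal lane, 214 (x) by 84 (y) mm. Origin: centre of its underside, on the table. Its floor is 12 mm above the table; side rails along x (70 mm apart inside, 7 mm wide) stand 6 mm above the floor. Blocks stand in it with their 56 mm side across it (block's y along the lane's y), so they have 7 mm of play to each side
- stop: dark steel upright plate across one end of the lane (100 mm from the lane's centre along its x, either end), 12 mm thick along the lane, 84 mm wide, 34 mm high above the lane's floor, fixed. Origin: centre of its underside, on the lane's floor. Packed snug, the four blocks' centres lie 26, 66, 106 and 146 mm from it along the lane; there is about 30 mm of free lane left at the other end, which has only a flat 3 mm lip, 10 mm wide, 100 mm from the lane's centre
- jar: amber glass jar with a steel lid, 48 mm across and 68 mm high, standing loose on the table between the two racks. Origin: centre of its underside. Leave it alone

How it is judged:
By the outcome, as a careful person would: the job done as asked, in the order asked, and still so for the second after the job is handed in, with the robot touching nothing.
It also fails if it takes over 110 s, if anything falls off the work surface, if the arm or the gripper's body presses on something with over 40 N, if the wrist force passes 120 N, or if a joint passes its speed limit or range.

### The arm

A 6-joint arm with a two-finger parallel gripper is mounted at the origin on the work surface. World frame = base frame: x ahead of the robot, y to its left, z up, the work surface at z = 0. Lengths are in m, angles in rad, forces in N, time in s.
With the tool pointing down it reaches from about 0.3 to 0.775 m from the base axis. Payload 14.6 kg.
Tool frame: the origin (TCP) lies on the centre line of the jaws, within the pads' length; the fingertips stand 19 mm ahead of it and the grasp point (between the pads) is the TCP (ctrl.tip_reach is the distance from the TCP to the fingertips, in m); x points along the fingers, y is the direction in which the jaws open and shut, and the axes are right-handed (so a half turn about x gives the same grasp; the last joint's range is limited). The gripper opens to 94 mm and grips with 3 to 60 N. Pads are 16 mm wide; open, the fingers measure 119 mm over their backs; the gripper's body (75 mm by 177 mm) begins 78 mm behind the grasp point.
Start: joints at [1.111, 0.3, 1.521, -0, 1.321, -0.067], TCP at [0.211, 0.508, 0.224] pointing down, gripper open.
Joint ranges: [-3.03, 3.03], [-0.79, 2.21], [0.23, 2.52], [-1.04, 4.18], [0, 3.07], [-2.55, 2.55]. Speed limits (rad/s): [2.22, 2.22, 2.57, 3.14, 3.14, 3.14].

### API

Orientations are given as [roll, pitch, yaw] about the fixed x, y, z axes, in that order (R = Rz(yaw) Ry(pitch) Rx(roll)).
In Python, from station import ctrl, optics, models gives the robot as it stands. The module is installed in compiled form; this text tells all that it offers.
- The arm moves only by the tool arm_command, never from a script. Its argument "deltas" is a list of rows, each an object with "translation": the shift along the tool's x, y, z in units of 25 mm (1.0 is 25 mm), a list of three; "turn": the turn, a rotation vector about the tool's x, y, z in units of 5 degrees (1.0 is 5 degrees), a list of three. In form: [{"translation": [x, y, z], "turn": [rx, ry, rz]}, ...]. A call has 1 to 12 rows; each row is the pose to reach, as a shift and turn from the pose commanded when the call began, along the tool's axes at that moment; what a row does not reach only later rows make up. A row lasts 1/12 s, in which the tool goes at most 41.7 mm and 7.16 degrees, less where a joint would pass 70% of its speed; a pose out of reach is approached as far as the arm can. A call with a gripper value outside its range is refused whole. "gripper" is the finger opening in mm, from 0 to 94, set as the call begins (left out, the last holds). The fingers move at their own pace and stop on an object; "force" is the grip in N (left out, the last holds). Time passes only in rows, so rows that repeat a pose let the fingers close. It gives the time, the measured TCP pose, the force and the opening at its end, in the units of the state.
- ctrl.get_obs(): the state, without advancing time (a new reading comes with each control period).
- optics.camera(name): name is "scene" or "top" or "wrist"; returns the picture (480x640x3 uint8, red, green, blue); there is no depth.
- optics.get_calibration(name): a dict with "K" (3x3 intrinsics, pixels), "origin" and "orientation" of the camera in the world. Camera axes: x right, y down, z forward; pixel columns grow to the right and rows downward; lengths in m; the calibration is good to about 2 mm. A picture is of the moment at which its call begins: read the wrist's pose just before it. get_calibration takes no time and is no camera call; for the wrist camera it gives the pose at the moment of the call.
- ctrl.hand_in(): hands the job in, once; it reports no verdict.
Trained networks look in the newest picture that a camera, given by its name, has taken for a name from the list of things; names that differ only in an ending like _2 or _b are one class to them, and where a whole thing is asked for, a point or a joint stands for the part that bears it (a point fixed in the world has none). Each returns a list of dicts, best first, with "score" (0 to 1); they miss things now and then, are a little off and sometimes report something else, mostly with a low value. They report only what shows in the picture. A call takes as long as a camera call.
- models.look_for(target, camera): "box" ([left, top, right, bottom] in pixels, round what is visible of it).
- models.cut_out(target, camera): "pixels" (480x640 bool, what is visible of it) and "box" ([left, top, right, bottom] in pixels, round what is visible of it).
- models.mark_of(target, camera): "at" ([column, row] in pixels: a listed point, or the origin of a listed thing).
The state is a dict: "time_s": time; "qpos": joint angles; "joint_vel": joint speeds; "tau": joint torques, N m; "ee_pos": TCP position; "eef_rot": TCP orientation; "force": force on the tool from outside, world axes, zero at the start; "moment": the same for the moment, N m; "grip_width": finger opening in m.
Only numpy, scipy, OpenCV 4.12 (cv2) and the standard library are available. Lean on these libraries where they do the work, as an engineer would, in place of code of your own. Each camera call takes 0.05 s, during which the arm holds its last target.

## Working session

There is one attempt and no reset: what is moved stays moved. The work goes in short steps, Python scripts to look and compute and a tool call to move; the robot and the scene stay as the last step left them, time stands still between calls to the robot, and variables do not carry over. Pictures are saved under pics/ and viewed, and the job is handed in when it is done.

Besides the shell and the picture viewer there is one more tool, called in YAML: its name, and indented under it one key for each argument. arm_command: Moves the arm, as the interface text tells. Its arguments: {"type":"object","properties":{"deltas":{"type":"array"},"gripper":{"type":"number"},"force":{"type":"number"}},"required":["deltas"]}

```bash
mkdir -p pics; python3 - <<'E'
from station import ctrl, optics, models
import cv2
print(ctrl.get_obs())
for n in ("scene","top","wrist"):
    im=optics.camera(n); cv2.imwrite(f"pics/{n}0.png",im[:,:,::-1])
    c=optics.get_calibration(n); print(n,c)
    for t in ["job_ring","job_bands","job_pendant","job_dome","head_post","stop","lane","waiting_rack","jar"]:
        r=models.mark_of(t,n); print(t,[(x["at"],round(x["score"],2)) for x in r[:2]])
E
```

```text
{'time_s': 0.0, 'qpos': array([ 1.11141603e+00,  3.00472914e-01,  1.52156171e+00,  3.43392184e-06,
        1.32070172e+00, -6.65860670e-02]), 'joint_vel': array([ 2.61719810e-05,  2.35205487e-04,  6.40449232e-04, -1.57274377e-03,
       -1.76587738e-03, -1.02917688e-03]), 'tau': array([-9.87253079e-04, -5.31811702e+01, -3.52736807e+01,  7.07417889e-02,
        2.43889284e-02, -8.96769575e-05]), 'ee_pos': array([0.2104152 , 0.50790584, 0.22389352]), 'eef_rot': array([-1.64029062,  1.56965263, -2.03308571]), 'force': array([-0.06154268, -0.11192301,  0.21783054]), 'moment': array([0.04649103, 0.00608876, 0.03917084]), 'grip_width': 0.09399343162474975}
scene {'K': array([[440.80752018,   0.        , 329.25686262],
       [  0.        , 440.80752018, 243.69146304],
       [  0.        ,   0.        ,   1.        ]]), 'origin': array([ 0.81193432, -0.44663346,  0.45282415]), 'orientation': array([-2.2568718 , -0.02001675,  0.51457194])}
job_ring [([290.6, 344.1], 0.56)]
job_bands [([252.3, 331.3], 0.87)]
job_pendant [([336.2, 354.3], 0.57)]
job_dome [([212.3, 318.9], 0.97)]
head_post [([
[... 494 characters left out ...]
, 0.93)]
job_bands [([407.3, 241.8], 0.62)]
job_pendant [([396.2, 188.0], 0.58)]
job_dome [([413.2, 270.1], 0.7)]
head_post [([419.9, 292.3], 0.44)]
stop [([236.1, 196.6], 0.59)]
lane [([223.6, 248.5], 0.88), ([315.4, 246.2], 0.19)]
waiting_rack [([401.8, 231.2], 0.68)]
jar [([315.4, 245.5], 0.67)]
wrist {'K': array([[333.16004425,   0.        , 317.56597052],
       [  0.        , 333.16004425, 245.02585046],
       [  0.        ,   0.        ,   1.        ]]), 'origin': array([0.14620462, 0.53551795, 0.38569423]), 'orientation': array([ 2.89465775e+00, -5.41121469e-04,  1.17858757e+00])}
job_ring []
job_bands []
job_pendant []
job_dome []
head_post []
stop []
lane []
waiting_rack []
jar []
```

View pics/top0.png

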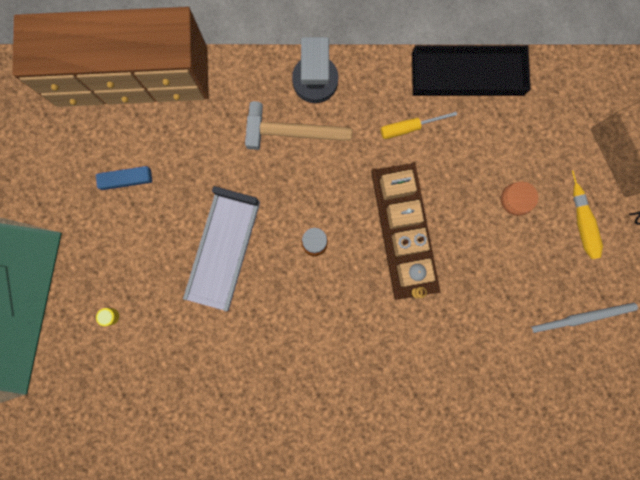

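View pics/scene0.png

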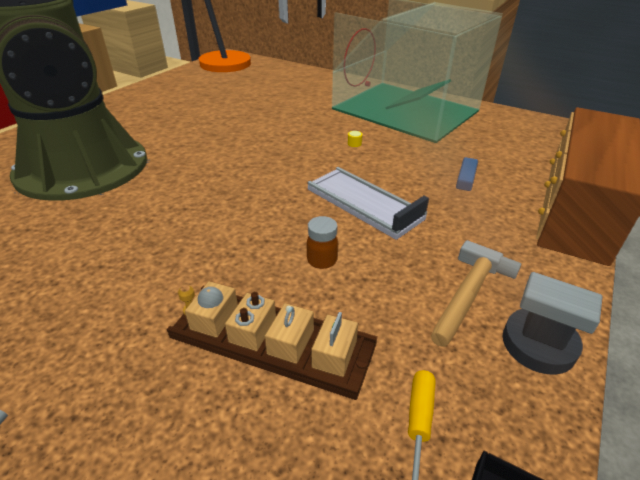

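```bash
cat > h.py <<'E'
from station import ctrl, optics, models
import numpy as np, cv2
from scipy.spatial.transform import Rotation as R
def ray(cal,p):
    Rm=R.from_euler('xyz',cal["orientation"]).as_matrix()
    d=Rm@np.linalg.inv(cal["K"])@np.array([p[0],p[1],1.]); return np.array(cal["origin"]),d
def unproj(cal,p,z):
    o,d=ray(cal,p); return o+d*(z-o[2])/d[2]
def proj(cal,P):
    Rm=R.from_euler('xyz',cal["orientation"]).as_matrix()
    q=(np.atleast_2d(P)-cal["origin"])@Rm; u=q@cal["K"].T; return u[:,:2]/u[:,2:]
def save(n,name):
    im=optics.camera(n); cv2.imwrite(f"pics/{name}.png",im[:,:,::-1]); return im
def toolmove(dst,Rdst=None):
    """translation (units) and turn (units) from current measured pose"""
    o=ctrl.get_obs(); Rc=R.from_euler('xyz',o["eef_rot"])
    t=Rc.inv().apply(np.array(dst)-o["ee_pos"])/0.025
    r=None if Rdst is None else np.degrees((Rc.inv()*Rdst).as_rotvec())/5
    return t,r
def down(yaw):
    # tool x down, tool y at angle yaw in the world xy-plane
    x=np.array([0,0,-1.]);y=np.array([np.cos(yaw),np.sin(yaw),0]);return R.from_matrix(np.c_[x,y,np.cross(x,y)])
E
python3 - <<'E'
from h import *
Z=dict(job_ring=.012,job_bands=.012,job_pendant=.012,job_dome=.012,head_post=.012,stop=.012,lane=0,waiting_rack=0,jar=0)
for n in ("top","scene"):
    c=optics.get_calibration(n); optics.camera(n)
    for t,z in Z.items():
        r=models.mark_of(t,n)
        if r: print(n,t,unproj(c,r[0]["at"],z).round(4))
    for t in ("lane","waiting_rack"):
        r=models.cut_out(t,n)
        if r:
            m=r[0]["pixels"].astype(np.uint8); cs,_=cv2.findContours(m,0,2); k=max(cs,key=cv2.contourArea)[:,0]
            w=np.array([unproj(c,p,.015)[:2] for p in k],np.float32)
            print(n,t,r[0]["score"],cv2.minAreaRect(w))
o=ctrl.get_obs(); print(R.from_euler('xyz',o["eef_rot"]).as_matrix().round(3))
E
```

```text
top job_ring [ 0.6113 -0.1645  0.012 ]
top job_bands [ 0.5612 -0.1704  0.012 ]
top job_pendant [ 0.6673 -0.1517  0.012 ]
top job_dome [ 0.506  -0.1816  0.012 ]
top head_post [ 0.4672 -0.1871  0.012 ]
top waiting_rack [ 0.5848 -0.1614  0.    ]
top jar [0.5518 0.002  0.    ]
top lane 0.6 ((0.5431998372077942, 0.17686143517494202), (0.08803250640630722, 0.20155170559883118), 74.44800567626953)
top waiting_rack 0.64 ((0.5842045545578003, -0.1650221347808838), (0.24845892190933228, 0.08655969053506851), 9.33856201171875)
scene job_ring [ 0.6104 -0.1642  0.012 ]
scene job_bands [ 0.556  -0.1777  0.012 ]
scene job_pendant [ 0.6667 -0.1537  0.012 ]
scene job_dome [ 0.5041 -0.1859  0.012 ]
scene head_post [ 0.4644 -0.1903  0.012 ]
scene stop [0.6377 0.1433 0.012 ]
scene lane [0.5457 0.1675 0.    ]
scene waiting_rack [ 0.5828 -0.1665  0.    ]
scene jar [ 0.5554 -0.0022  0.    ]
scene lane 0.75 ((0.48759645223617554, -0.17176178097724915), (0.06083435192704201, 0.08646499365568161), 13.259655952453613)
scene waiting_rack 0.88 ((0.5824909210205078, -0.17177516222000122), (0.25341707468032837, 0.09434181451797485), 9.515939712524414)
[[-0.     0.383  0.924]
 [-0.     0.924 -0.383]
 [-1.    -0.    -0.   ]]
```

```bash
python3 - <<'E'
from h import *
print(toolmove([.51,.185,.25],down(np.radians(74.5))))
E
```

```text
(array([-1.02264332, -7.35479941, 16.01434137]), array([-1.40099232e+00, -2.47701078e-04,  3.58988299e-04]))
```

arm_command:
  deltas:
    - {"translation": [-1,-7.35,16],"turn": [-1.4,0,0]}
    - {"translation": [-1,-7.35,16],"turn": [-1.4,0,0]}
    - {"translation": [-1,-7.35,16],"turn": [-1.4,0,0]}
    - {"translation": [-1,-7.35,16],"turn": [-1.4,0,0]}
    - {"translation": [-1,-7.35,16],"turn": [-1.4,0,0]}
    - {"translation": [-1,-7.35,16],"turn": [-1.4,0,0]}
    - {"translation": [-1,-7.35,16],"turn": [-1.4,0,0]}
    - {"translation": [-1,-7.35,16],"turn": [-1.4,0,0]}
    - {"translation": [-1,-7.35,16],"turn": [-1.4,0,0]}
    - {"translation": [-1,-7.35,16],"turn": [-1.4,0,0]}
    - {"translation": [-1,-7.35,16],"turn": [-1.4,0,0]}
    - {"translation": [-1,-7.35,16],"turn": [-1.4,0,0]}

```text
time_s: 3.7
ee_pos: [0.5123, 0.1817, 0.2494]
eef_rot: [-0.599, 1.57, -0.874]
force: [-0.0, 0.1, -0.9]
grip_width: 0.0942
```

```bash
python3 - <<'E'
from h import *
c=optics.get_calibration("wrist"); save("wrist","lane1"); c=optics.get_calibration("wrist")
np.save("cal_lane1.npy",c,allow_pickle=True); print(c["origin"],c["orientation"])
E
```

```text
[0.44383415 0.20301233 0.41045334] [ 2.89479278e+00 -2.05751077e-04  1.29740661e+00]
```

View pics/lane1.png

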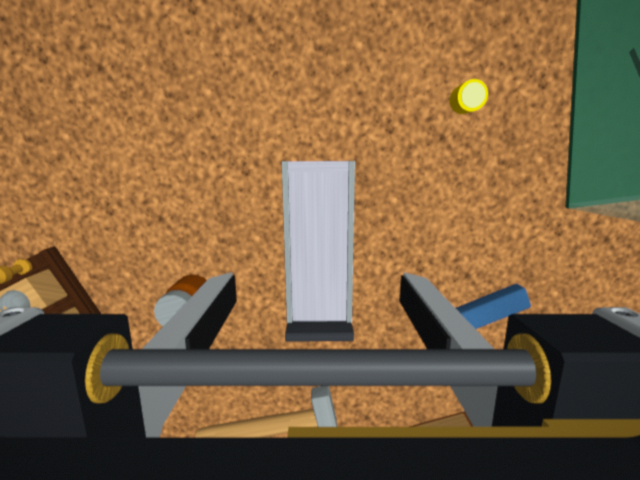

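```bash
python3 - <<'E'
import cv2
im=cv2.imread("pics/lane1.png")[150:350,265:375]
cv2.imwrite("pics/lane1z.png",cv2.resize(im,None,fx=3,fy=3,interpolation=cv2.INTER_CUBIC))
E
```

```text
(no output)
```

View pics/lane1z.png

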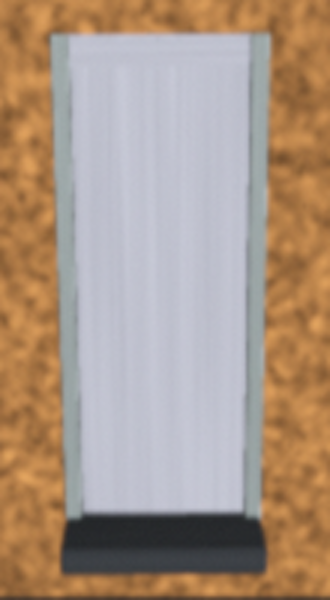

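```bash
cat >> h.py <<'E'
from scipy.optimize import least_squares
def fit(cal,obj,pix,x0):
    obj=np.array(obj,float);pix=np.array(pix,float)
    def W(p):
        c,s=np.cos(p[2]),np.sin(p[2]); return np.c_[p[0]+c*obj[:,0]-s*obj[:,1],p[1]+s*obj[:,0]+c*obj[:,1],obj[:,2]]
    def f(p):
        e=(proj(cal,W(p))-pix); return e[~np.isnan(pix)]
    r=least_squares(f,x0,loss="soft_l1"); return r.x,r.fun.round(2)
E
python3 - <<'E'
from h import *
c=np.load("cal_lane1.npy",allow_pickle=True).item()
n=np.nan
# lane +x down the image; camera right= ? -> lane +y is right
obj=[[-.107,.042,.018],[-.107,-.042,.018],[.094,0,.012],[.094,.042,.046],[.106,.042,.046],[.106,-.042,.046],[-.107,.035,.018],[-.107,-.035,.018],[0.094,.035,.018],[.094,-.035,.018]]
for sgn in (1,):
    pix=[[355.3,161.3],[282,161.3],[n,321.7],[n,332.7],[353.8,340.8],[285.3,340.8],[348,n],[288.3,n],[346.7,n],[292,n]]
    p,f=fit(c,obj,pix,[.543,.177,np.radians(-15.5)]); print(p,np.degrees(p[2]),f)
E
```

```text
[ 0.54745052  0.17582371 -0.26755357] -15.329690418157835 [-0.01 -0.33 -0.24  0.11 -1.96 -0.15  0.2   0.68 -0.32  1.05  1.16 -0.41
 -0.24  0.19]
```

```bash
python3 - <<'E'
from h import *
print(toolmove([.51,-.178,.25],down(np.radians(99.4))))
E
```

```text
(array([ -0.03118127, -13.92808762,   3.87976293]), array([-5.01993577e+00, -3.47221002e-03,  2.04364215e-03]))
```

arm_command:
  deltas:
    - {"translation": [0,-13.9,3.9],"turn": [-5,0,0]}
    - {"translation": [0,-13.9,3.9],"turn": [-5,0,0]}
    - {"translation": [0,-13.9,3.9],"turn": [-5,0,0]}
    - {"translation": [0,-13.9,3.9],"turn": [-5,0,0]}
    - {"translation": [0,-13.9,3.9],"turn": [-5,0,0]}
    - {"translation": [0,-13.9,3.9],"turn": [-5,0,0]}
    - {"translation": [0,-13.9,3.9],"turn": [-5,0,0]}
    - {"translation": [0,-13.9,3.9],"turn": [-5,0,0]}
    - {"translation": [0,-13.9,3.9],"turn": [-5,0,0]}
    - {"translation": [0,-13.9,3.9],"turn": [-5,0,0]}
    - {"translation": [0,-13.9,3.9],"turn": [-5,0,0]}
    - {"translation": [0,-13.9,3.9],"turn": [-5,0,0]}

```text
time_s: 4.75
ee_pos: [0.5108, -0.1745, 0.2494]
eef_rot: [1.785, 1.57, 1.951]
force: [0.1, 0.3, -0.3]
grip_width: 0.094
```

```bash
python3 - <<'E'
from h import *
im=save("wrist","rack1"); c=optics.get_calibration("wrist")
np.save("cal_rack1.npy",c,allow_pickle=True); print(c["origin"],c["orientation"])
o=ctrl.get_obs(); print(o["time_s"],o["ee_pos"],o["joint_vel"])
cv2.imwrite("pics/rack1z.png",cv2.resize(im[120:350,245:415,::-1],None,fx=2.6,fy=2.6,interpolation=cv2.INTER_CUBIC))
E
```

```text
[ 0.44221055 -0.18539786  0.41074035] [ 2.89446746e+00 -1.48170234e-04  1.73860874e+00]
4.8 [ 0.51090166 -0.17412012  0.24950323] [ 0.00858919 -0.00298021 -0.0020288  -0.00045462  0.00110187 -0.00413768]
```

View pics/rack1.png

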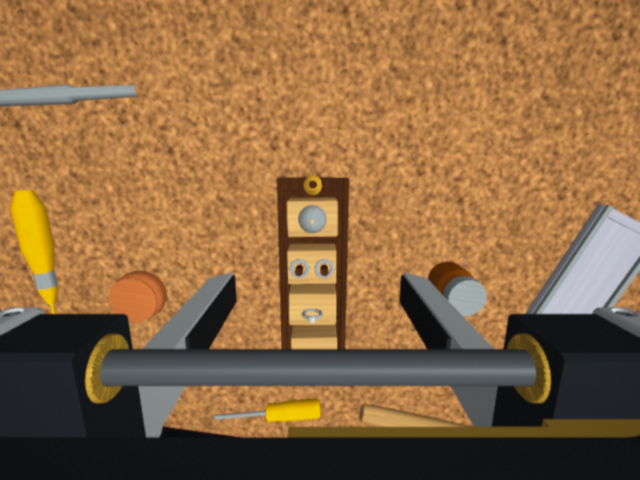

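View pics/rack1z.png

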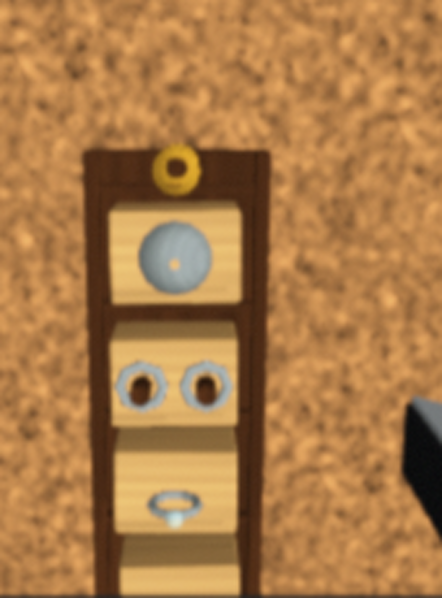

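```bash
python3 - <<'E'
from h import *
c=np.load("cal_rack1.npy",allow_pickle=True).item()
q=lambda u,v:(u/2.6+245,v/2.6+120)
for n,(l,r,t,b) in dict(dome=(110,241.5,208,303.5),bands=(112,238.5,341,426),ring=(115,237.5,451,533)).items():
    P=unproj(c,q((l+r)/2,(t+b)/2),.048)
    A=unproj(c,q(l,b),.048);B=unproj(c,q(r,b),.048);T=unproj(c,q((l+r)/2,t),.048);Bm=unproj(c,q((l+r)/2,b),.048)
    print(n,P.round(4),np.linalg.norm(A-B),np.linalg.norm(T-Bm),np.degrees(np.arctan2(*(B-A)[[1,0]])))
A=unproj(c,q(84,151),.018);B=unproj(c,q(270,151),.018)
C=unproj(c,q(95,595),.018);D=unproj(c,q(261.5,595),.018)
print(A,B,np.linalg.norm(A-B),C,D,np.degrees(np.arctan2(*(D+C-A-B)[[1,0]])))
E
```

```text
dome [ 0.5035 -0.1805  0.048 ] 0.05643812392387516 0.04087822555999996 99.61302450015266
bands [ 0.5595 -0.1715  0.048 ] 0.05628785006538277 0.03918913976131381 99.61171703772935
ring [ 0.6104 -0.1626  0.048 ] 0.05631615989467093 0.040359077233388184 99.61049375430814
[ 0.46889835 -0.22806383  0.018     ] [ 0.45507297 -0.14644913  0.018     ] 0.0827774186309155 [ 0.68712498 -0.19206387  0.018     ] [ 0.67301906 -0.10875087  0.018     ] 9.590436662341066
```

```bash
cat > tm.py <<'E'
import sys
from h import *
a=[float(x) for x in sys.argv[1:]]
o=ctrl.get_obs(); Rm=R.from_euler('xyz',o["eef_rot"]).as_matrix()
print("t",round(o["time_s"],2),"pos",o["ee_pos"].round(4),"yaw",np.degrees(np.arctan2(Rm[1,1],Rm[0,1])).round(2),"tilt",Rm[:,0].round(4),"f",o["force"].round(1),"w",round(o["grip_width"],4))
t,r=toolmove(a[:3],down(np.radians(a[3]))); print(t.round(2),r.round(2))
E
python3 tm.py .5035 -.1805 .12 99.6
```

```text
t 4.8 pos [ 0.5109 -0.1741  0.2495] yaw 99.58 tilt [ 0.e+00  2.e-04 -1.e+00] f [-0.7 -0.4 -0.3] w 0.094
[ 5.18 -0.2  -0.33] [-0.  0. -0.]
```

arm_command:
  deltas:
    - {"translation": [5.2,-0.2,-0.33],"turn": [0,0,0]}
    - {"translation": [5.2,-0.2,-0.33],"turn": [0,0,0]}
    - {"translation": [5.2,-0.2,-0.33],"turn": [0,0,0]}
    - {"translation": [5.2,-0.2,-0.33],"turn": [0,0,0]}
    - {"translation": [5.2,-0.2,-0.33],"turn": [0,0,0]}
    - {"translation": [5.2,-0.2,-0.33],"turn": [0,0,0]}

```text
time_s: 5.3
ee_pos: [0.5046, -0.1815, 0.1216]
eef_rot: [-0.555, 1.569, -0.389]
force: [0.6, 0.6, 0.8]
grip_width: 0.0941
```

```bash
python3 tm.py .5035 -.1805 .041 99.6; python3 - <<'E'
from h import *
im=save("wrist","d2"); cv2.imwrite("pics/d2.png",im[:,:,::-1])
c=optics.get_calibration("wrist")
# predicted top-face corners of dome
cx,cy,a=.5035,-.1805,np.radians(9.6)
for x,y in((.02,.028),(-.02,.028),(-.02,-.028),(.02,-.028)):
    P=[cx+np.cos(a)*x-np.sin(a)*y,cy+np.sin(a)*x+np.cos(a)*y,.048]; print(proj(c,P).round(0))
E
```

```text
t 5.3 pos [ 0.5046 -0.1815  0.1216] yaw 99.56 tilt [ 2.e-03 -8.e-04 -1.e+00] f [0.6 0.6 0.8] w 0.0941
[ 3.22  0.05 -0.04] [-0.01  0.02  0.01]
[[357. 282.]]
[[358. 230.]]
[[280. 230.]]
[[282. 282.]]
```

View pics/d2.png

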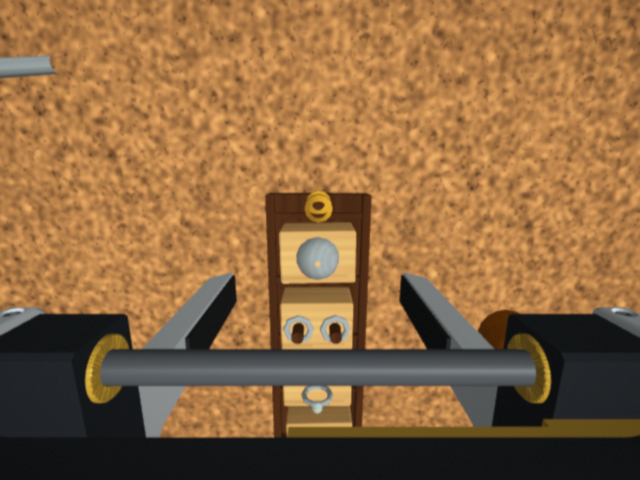

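arm_command:
  deltas:
    - {"translation": [1.6,0.05,-0.04],"turn": [0,0,0]}
    - {"translation": [2.6,0.05,-0.04],"turn": [0,0,0]}
    - {"translation": [3.2,0.05,-0.04],"turn": [0,0,0]}
    - {"translation": [3.2,0.05,-0.04],"turn": [0,0,0]}
    - {"translation": [3.2,0.05,-0.04],"turn": [0,0,0]}

```text
time_s: 5.77
ee_pos: [0.5033, -0.1811, 0.0413]
eef_rot: [-0.586, 1.569, -0.42]
force: [0.3, -0.6, -0.3]
grip_width: 0.0939
```

arm_command:
  deltas:
    - {"translation": [0,0,0],"turn": [0,0,0]}
    - {"translation": [0,0,0],"turn": [0,0,0]}
    - {"translation": [0,0,0],"turn": [0,0,0]}
    - {"translation": [0,0,0],"turn": [0,0,0]}
    - {"translation": [0,0,0],"turn": [0,0,0]}
    - {"translation": [0,0,0],"turn": [0,0,0]}
    - {"translation": [0,0,0],"turn": [0,0,0]}
    - {"translation": [0,0,0],"turn": [0,0,0]}
  gripper: 40
  force: 20

```text
time_s: 6.43
ee_pos: [0.5024, -0.181, 0.0397]
eef_rot: [-0.806, 1.57, -0.64]
force: [-1.1, 0.4, 4.1]
grip_width: 0.056
```

```bash
python3 tm.py .5035 -.1805 .165 99.6
```

```text
t 6.43 pos [ 0.5024 -0.181   0.0397] yaw 99.49 tilt [ 3.e-04 -2.e-04 -1.e+00] f [-1.1  0.4  4.1] w 0.056
[-5.01  0.01  0.05] [-0.02  0.    0.  ]
```

arm_command:
  deltas:
    - {"translation": [-1,0,0],"turn": [0,0,0]}
    - {"translation": [-2,0,0],"turn": [0,0,0]}
    - {"translation": [-3.2,0,0],"turn": [0,0,0]}
    - {"translation": [-4.4,0,0],"turn": [0,0,0]}
    - {"translation": [-5,0,0],"turn": [0,0,0]}
    - {"translation": [-5,0,0],"turn": [0,0,0]}

```text
time_s: 6.93
ee_pos: [0.5034, -0.1814, 0.1677]
eef_rot: [-0.574, 1.566, -0.409]
force: [0.1, -0.7, -1.2]
grip_width: 0.0563
```

```bash
cat > tl.py <<'E'
# target above lane at lane x-coord (mm), z
import sys
from h import *
L=(.54745,.17582,-.26755)
def lane(x,y=0): return [L[0]+np.cos(L[2])*x-np.sin(L[2])*y,L[1]+np.sin(L[2])*x+np.cos(L[2])*y]
lx,z=float(sys.argv[1])/1e3,float(sys.argv[2])
o=ctrl.get_obs(); Rm=R.from_euler('xyz',o["eef_rot"]).as_matrix()
d=o["ee_pos"][:2]-np.array(L[:2]); u=np.array([np.cos(L[2]),np.sin(L[2])]);v=np.array([-u[1],u[0]])
f=o["force"]
print("t",round(o["time_s"],2),"pos",o["ee_pos"].round(4),"lane mm",(1e3*np.array([d@u,d@v])).round(2),"yaw-lane",(np.degrees(np.arctan2(Rm[1,1],Rm[0,1])-L[2])-90).round(2),"tilt",Rm[:,0].round(4),"f along/across/z",round(f[:2]@u,1),round(f[:2]@v,1),f[2].round(1),"w",round(o["grip_width"],4))
t,r=toolmove(lane(lx)+[z],down(L[2]+np.pi/2)); print(t.round(3),r.round(2))
E
python3 tl.py 66 0.165
```

```text
t 6.93 pos [ 0.5034 -0.1814  0.1677] lane mm [  51.95 -356.11] yaw-lane 24.83 tilt [ 0.0048 -0.0021 -1.    ] f along/across/z 0.3 -0.7 -1.2 w 0.0563
[ 0.099 12.692  6.491] [4.97 0.06 0.02]
```

arm_command:
  deltas:
    - {"translation": [0.1,12.7,6.5],"turn": [4.97,0,0]}
    - {"translation": [0.1,12.7,6.5],"turn": [4.97,0,0]}
    - {"translation": [0.1,12.7,6.5],"turn": [4.97,0,0]}
    - {"translation": [0.1,12.7,6.5],"turn": [4.97,0,0]}
    - {"translation": [0.1,12.7,6.5],"turn": [4.97,0,0]}
    - {"translation": [0.1,12.7,6.5],"turn": [4.97,0,0]}
    - {"translation": [0.1,12.7,6.5],"turn": [4.97,0,0]}
    - {"translation": [0.1,12.7,6.5],"turn": [4.97,0,0]}
    - {"translation": [0.1,12.7,6.5],"turn": [4.97,0,0]}
    - {"translation": [0.1,12.7,6.5],"turn": [4.97,0,0]}
    - {"translation": [0.1,12.7,6.5],"turn": [4.97,0,0]}
    - {"translation": [0.1,12.7,6.5],"turn": [4.97,0,0]}

```text
time_s: 7.93
ee_pos: [0.6096, 0.1586, 0.1603]
eef_rot: [-2.612, 1.568, -2.879]
force: [-0.4, 0.4, -1.7]
grip_width: 0.0558
```

arm_command:
  deltas:
    - {"translation": [0,0,0],"turn": [0,0,0]}
    - {"translation": [0,0,0],"turn": [0,0,0]}

```text
time_s: 8.1
ee_pos: [0.6101, 0.1578, 0.1617]
eef_rot: [-2.466, 1.57, -2.736]
force: [-1.3, -0.3, -0.5]
grip_width: 0.0561
```

```bash
python3 tl.py 66 0.045
```

```text
t 8.1 pos [0.6101 0.1578 0.1617] lane mm [65.15 -0.8 ] yaw-lane -0.11 tilt [-4.e-04 -2.e-04 -1.e+00] f along/across/z -1.1 -0.6 -0.5 w 0.0561
[4.668 0.033 0.035] [-0.02 -0.    0.  ]
```

arm_command:
  deltas:
    - {"translation": [1.5,0.03,0.03],"turn": [0,0,0]}
    - {"translation": [3,0.03,0.03],"turn": [0,0,0]}
    - {"translation": [4.2,0.03,0.03],"turn": [0,0,0]}
    - {"translation": [4.66,0.03,0.03],"turn": [0,0,0]}
    - {"translation": [4.66,0.03,0.03],"turn": [0,0,0]}
    - {"translation": [4.66,0.03,0.03],"turn": [0,0,0]}
    - {"translation": [4.66,0.03,0.03],"turn": [0,0,0]}

```text
time_s: 8.68
ee_pos: [0.6123, 0.1596, 0.0479]
eef_rot: [0.463, 1.567, 0.195]
force: [-0.0, 0.5, -1.4]
grip_width: 0.0558
```

```bash
python3 tl.py 66 0.040; python3 - <<'E'
from h import *
save("wrist","p1"); save("scene","p1s")
E
```

```text
t 8.68 pos [0.6123 0.1596 0.0479] lane mm [66.82  1.45] yaw-lane -0.05 tilt [ 3.3e-03  6.0e-04 -1.0e+00] f along/across/z -0.1 0.5 -1.4 w 0.0558
[ 0.315 -0.059 -0.034] [-0.01  0.03 -0.02]
```

View pics/p1.png

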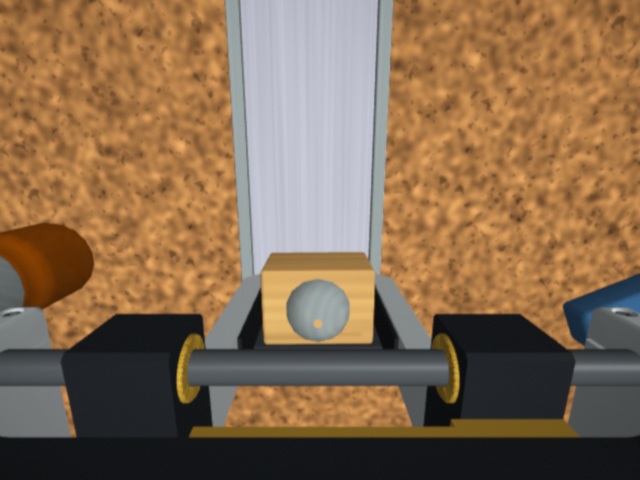

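View pics/p1s.png

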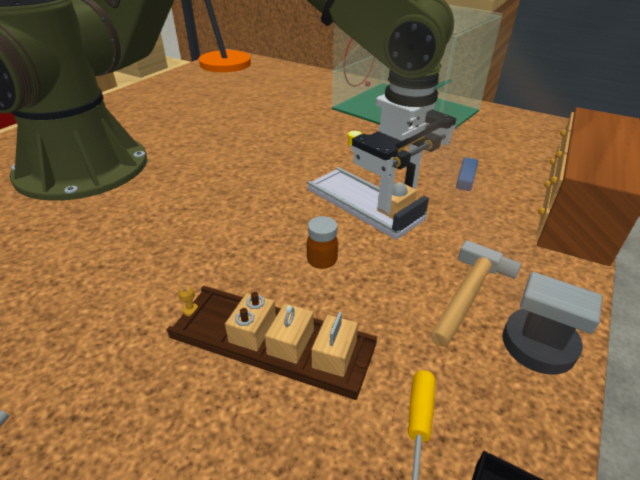

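arm_command:
  deltas:
    - {"translation": [0.1,-0.03,0],"turn": [0,0,0]}
    - {"translation": [0.2,-0.03,0],"turn": [0,0,0]}
    - {"translation": [0.2,-0.03,0],"turn": [0,0,0]}
    - {"translation": [0.2,-0.03,0],"turn": [0,0,0]}

```text
time_s: 9.12
ee_pos: [0.6108, 0.1588, 0.0404]
eef_rot: [-2.584, 1.571, -2.852]
force: [-0.6, 0.2, -0.5]
grip_width: 0.0557
```

```bash
python3 tl.py 74 0.040
```

```text
t 9.12 pos [0.6108 0.1588 0.0404] lane mm [65.62  0.39] yaw-lane -0.02 tilt [-2.e-04 -1.e-04 -1.e+00] f along/across/z -0.6 0.0 -0.5 w 0.0557
[ 0.016 -0.015  0.335] [-0. -0.  0.]
```

arm_command:
  deltas:
    - {"translation": [0.03,-0.01,0.1],"turn": [0,0,0]}
    - {"translation": [0.03,-0.01,0.18],"turn": [0,0,0]}
    - {"translation": [0.03,-0.01,0.24],"turn": [0,0,0]}
    - {"translation": [0.03,-0.01,0.28],"turn": [0,0,0]}
    - {"translation": [0.03,-0.01,0.28],"turn": [0,0,0]}
    - {"translation": [0.03,-0.01,0.28],"turn": [0,0,0]}

```text
time_s: 9.62
ee_pos: [0.6178, 0.1567, 0.0398]
eef_rot: [0.229, 1.57, -0.039]
force: [0.6, 0.5, -0.2]
grip_width: 0.056
```

```bash
python3 tl.py 74 0.040
```

```text
t 9.62 pos [0.6178 0.1567 0.0398] lane mm [72.88  0.16] yaw-lane -0.03 tilt [ 4.e-04 -0.e+00 -1.e+00] f along/across/z 0.5 0.7 -0.2 w 0.056
[-0.009 -0.006  0.045] [-0.01  0.   -0.  ]
```

No contact yet; push on in small steps.

arm_command:
  deltas:
    - {"translation": [0.02,0,0.04],"turn": [0,0,0]}
    - {"translation": [0.02,0,0.08],"turn": [0,0,0]}
    - {"translation": [0.02,0,0.08],"turn": [0,0,0]}
    - {"translation": [0.02,0,0.08],"turn": [0,0,0]}

```text
time_s: 9.95
ee_pos: [0.6192, 0.1565, 0.0397]
eef_rot: [2.953, 1.57, 2.685]
force: [-5.3, 0.7, 5.2]
grip_width: 0.0562
```

```bash
python3 tl.py 74 0.040
```

```text
t 9.95 pos [0.6192 0.1565 0.0397] lane mm [74.34  0.35] yaw-lane -0.03 tilt [-6.e-04  3.e-04 -1.e+00] f along/across/z -5.2 -0.8 5.2 w 0.0562
[-0.011 -0.014 -0.014] [-0.01 -0.01 -0.  ]
```

arm_command:
  deltas:
    - {"translation": [0,0,0.04],"turn": [0,0,0]}
    - {"translation": [0,0,0.04],"turn": [0,0,0]}

```text
time_s: 10.12
ee_pos: [0.6195, 0.1565, 0.0397]
eef_rot: [-3.077, 1.568, 2.938]
force: [-11.6, 2.0, 9.9]
grip_width: 0.0558
```

```bash
python3 tl.py 74 0.040
```

```text
t 10.12 pos [0.6195 0.1565 0.0397] lane mm [74.6   0.43] yaw-lane -0.02 tilt [-2.5e-03  5.0e-04 -1.0e+00] f along/across/z -11.7 -1.2 9.9 w 0.0558
[-0.01  -0.017 -0.024] [-0.   -0.03  0.  ]
```

arm_command:
  deltas:
    - {"translation": [0,0,0],"turn": [0,0,0]}
    - {"translation": [0,0,0],"turn": [0,0,0]}
    - {"translation": [0,0,0],"turn": [0,0,0]}
    - {"translation": [0,0,0],"turn": [0,0,0]}
    - {"translation": [0,0,0],"turn": [0,0,0]}
  gripper: 90

```text
time_s: 10.53
ee_pos: [0.6205, 0.1559, 0.0391]
eef_rot: [-0.324, 1.571, -0.592]
force: [0.4, 0.3, 0.6]
grip_width: 0.0856
```

arm_command:
  deltas:
    - {"translation": [-1.5,0,0],"turn": [0,0,0]}
    - {"translation": [-3,0,0],"turn": [0,0,0]}
    - {"translation": [-4.5,0,0],"turn": [0,0,0]}
    - {"translation": [-4.8,0,-4],"turn": [0,0,0]}
    - {"translation": [-4.8,0,-4],"turn": [0,0,0]}
    - {"translation": [-4.8,0,-4],"turn": [0,0,0]}
    - {"translation": [-4.8,0,-4],"turn": [0,0,0]}

```text
time_s: 11.12
ee_pos: [0.5216, 0.1835, 0.1601]
eef_rot: [0.798, 1.57, 0.532]
force: [1.2, 0.2, 0.8]
grip_width: 0.0901
```

```bash
python3 tl.py 74 0.16; python3 tm.py .5595 -.1715 .12 99.6;python3 - <<'E'
from h import *
im=save("wrist","r1"); np.save("cal_r1.npy",optics.get_calibration("wrist"),allow_pickle=True)
cv2.imwrite("pics/r1.png",cv2.resize(im[150:400,220:420,::-1],None,fx=2.4,fy=2.4,interpolation=cv2.INTER_CUBIC))
E
```

```text
t 11.12 pos [0.5216 0.1835 0.1601] lane mm [-26.92   0.55] yaw-lane 0.08 tilt [ 5.e-04  3.e-04 -1.e+00] f along/across/z 1.1 0.5 0.8 w 0.0901
[ 0.007 -0.027  4.037] [ 0.02  0.   -0.  ]
t 11.12 pos [0.5216 0.1835 0.1601] yaw 74.75 tilt [ 5.e-04  3.e-04 -1.e+00] f [1.2 0.2 0.8] w 0.0901
[  1.6 -13.3   5.2] [-4.97  0.01 -0.  ]
```

View pics/r1.png

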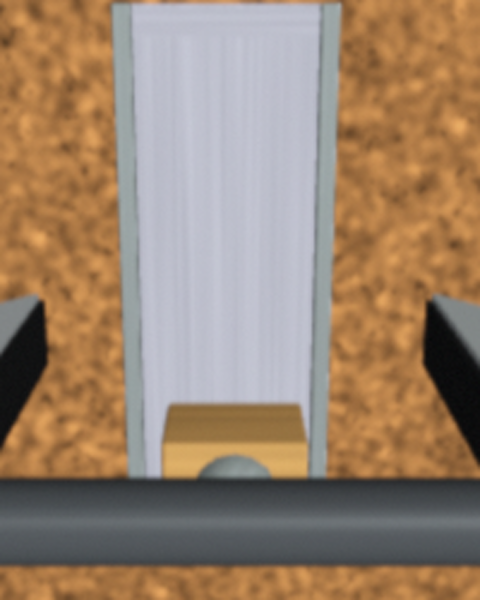

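arm_command:
  deltas:
    - {"translation": [0,-13.3,5.2],"turn": [-4.97,0,0]}
    - {"translation": [0,-13.3,5.2],"turn": [-4.97,0,0]}
    - {"translation": [0,-13.3,5.2],"turn": [-4.97,0,0]}
    - {"translation": [0,-13.3,5.2],"turn": [-4.97,0,0]}
    - {"translation": [0,-13.3,5.2],"turn": [-4.97,0,0]}
    - {"translation": [0,-13.3,5.2],"turn": [-4.97,0,0]}
    - {"translation": [0,-13.3,5.2],"turn": [-4.97,0,0]}
    - {"translation": [0,-13.3,5.2],"turn": [-4.97,0,0]}
    - {"translation": [0,-13.3,5.2],"turn": [-4.97,0,0]}
    - {"translation": [0,-13.3,5.2],"turn": [-4.97,0,0]}
    - {"translation": [0,-13.3,5.2],"turn": [-4.97,0,0]}
    - {"translation": [0,-13.3,5.2],"turn": [-4.97,0,0]}

```text
time_s: 12.17
ee_pos: [0.5616, -0.1729, 0.1587]
eef_rot: [2.432, 1.57, 2.597]
force: [-0.3, 1.1, -0.1]
grip_width: 0.0898
```

arm_command:
  deltas:
    - {"translation": [0,0,0],"turn": [0,0,0]}
    - {"translation": [0,0,0],"turn": [0,0,0]}
  gripper: 90

```text
time_s: 12.33
ee_pos: [0.5616, -0.1717, 0.1592]
eef_rot: [0.776, 1.571, 0.943]
force: [0.8, -0.8, 0.2]
grip_width: 0.0899
```

```bash
python3 tm.py .5595 -.1715 .040 99.6;python3 - <<'E'
from h import *
im=save("wrist","b2"); c=optics.get_calibration("wrist")
v=im[:,:,::-1].copy()
for cx,cy in((.5595,-.1715),(.6104,-.1626)):
  a=np.radians(9.6); P=[[cx+np.cos(a)*x-np.sin(a)*y,cy+np.sin(a)*x+np.cos(a)*y,.048] for x,y in((.02,.028),(-.02,.028),(-.02,-.028),(.02,-.028))]
  cv2.polylines(v,[proj(c,P).round().astype(int)],True,(0,0,255),1)
cv2.imwrite("pics/b2.png",cv2.resize(v[150:400,220:420],None,fx=2.4,fy=2.4,interpolation=cv2.INTER_CUBIC))
E
```

```text
t 12.33 pos [ 0.5616 -0.1717  0.1592] yaw 99.58 tilt [ 0.  0. -1.] f [ 0.8 -0.8  0.2] w 0.0899
[ 4.77  0.02 -0.08] [-0.  0. -0.]
```

View pics/b2.png

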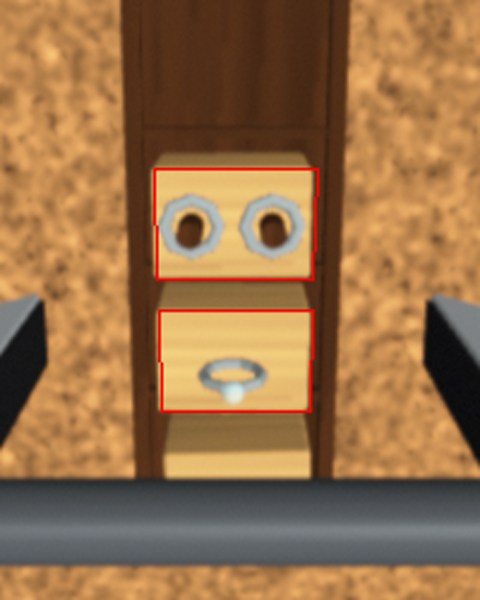

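arm_command:
  deltas:
    - {"translation": [1.5,0,-0.08],"turn": [0,0,0]}
    - {"translation": [3,0,-0.08],"turn": [0,0,0]}
    - {"translation": [4.2,0,-0.08],"turn": [0,0,0]}
    - {"translation": [4.75,0,-0.08],"turn": [0,0,0]}
    - {"translation": [4.75,0,-0.08],"turn": [0,0,0]}
    - {"translation": [4.75,0,-0.08],"turn": [0,0,0]}

```text
time_s: 12.88
ee_pos: [0.5595, -0.1725, 0.0406]
eef_rot: [2.604, 1.57, 2.771]
force: [-0.4, 0.2, 0.1]
grip_width: 0.0898
```

arm_command:
  deltas:
    - {"translation": [0,0,0],"turn": [0,0,0]}
    - {"translation": [0,0,0],"turn": [0,0,0]}
    - {"translation": [0,0,0],"turn": [0,0,0]}
    - {"translation": [0,0,0],"turn": [0,0,0]}
    - {"translation": [0,0,0],"turn": [0,0,0]}
    - {"translation": [0,0,0],"turn": [0,0,0]}
    - {"translation": [0,0,0],"turn": [0,0,0]}
    - {"translation": [0,0,0],"turn": [0,0,0]}
  gripper: 40
  force: 20

```text
time_s: 13.55
ee_pos: [0.5595, -0.173, 0.0409]
eef_rot: [-0.553, 1.57, -0.388]
force: [-2.0, 0.4, 5.8]
grip_width: 0.0561
```

```bash
python3 tm.py .5595 -.1715 .165 99.6
```

```text
t 13.55 pos [ 0.5595 -0.173   0.0409] yaw 99.49 tilt [ 5.e-04 -2.e-04 -1.e+00] f [-2.   0.4  5.8] w 0.0561
[-4.97  0.06  0.01] [-0.02  0.01  0.  ]
```

arm_command:
  deltas:
    - {"translation": [-1,0,0],"turn": [0,0,0]}
    - {"translation": [-2,0,0],"turn": [0,0,0]}
    - {"translation": [-3.2,0,0],"turn": [0,0,0]}
    - {"translation": [-4.4,0,0],"turn": [0,0,0]}
    - {"translation": [-5,0,0],"turn": [0,0,0]}
    - {"translation": [-5,0,0],"turn": [0,0,0]}
    - {"translation": [-5,0,0],"turn": [0,0,0]}

```text
time_s: 14.13
ee_pos: [0.5593, -0.1729, 0.165]
eef_rot: [-0.445, 1.571, -0.279]
force: [-0.5, -0.7, -1.6]
grip_width: 0.0558
```

```bash
python3 tl.py 24 0.165
```

```text
t 14.13 pos [ 0.5593 -0.1729  0.165 ] lane mm [ 103.6 -333.2] yaw-lane 24.82 tilt [ 1.e-04 -0.e+00 -1.e+00] f along/across/z -0.3 -0.9 -1.6 w 0.0558
[-1.0000e-03  1.3433e+01  2.7060e+00] [4.96 0.   0.  ]
```

arm_command:
  deltas:
    - {"translation": [0,13.43,2.7],"turn": [4.96,0,0]}
    - {"translation": [0,13.43,2.7],"turn": [4.96,0,0]}
    - {"translation": [0,13.43,2.7],"turn": [4.96,0,0]}
    - {"translation": [0,13.43,2.7],"turn": [4.96,0,0]}
    - {"translation": [0,13.43,2.7],"turn": [4.96,0,0]}
    - {"translation": [0,13.43,2.7],"turn": [4.96,0,0]}
    - {"translation": [0,13.43,2.7],"turn": [4.96,0,0]}
    - {"translation": [0,13.43,2.7],"turn": [4.96,0,0]}
    - {"translation": [0,13.43,2.7],"turn": [4.96,0,0]}
    - {"translation": [0,13.43,2.7],"turn": [4.96,0,0]}
    - {"translation": [0,13.43,2.7],"turn": [4.96,0,0]}
    - {"translation": [0,13.43,2.7],"turn": [4.96,0,0]}

```text
time_s: 15.13
ee_pos: [0.5702, 0.1685, 0.1639]
eef_rot: [-2.562, 1.568, -2.829]
force: [0.0, -0.5, -1.4]
grip_width: 0.0558
```

arm_command:
  deltas:
    - {"translation": [0,0,0],"turn": [0,0,0]}
    - {"translation": [0,0,0],"turn": [0,0,0]}
    - {"translation": [0,0,0],"turn": [0,0,0]}

```text
time_s: 15.38
ee_pos: [0.5707, 0.1685, 0.1653]
eef_rot: [-2.275, 1.571, -2.543]
force: [-0.1, -0.0, -1.9]
grip_width: 0.0558
```

```bash
python3 tl.py 24 0.044
```

```text
t 15.38 pos [0.5707 0.1685 0.1653] lane mm [24.35 -0.95] yaw-lane -0.05 tilt [-1.e-04 -1.e-04 -1.e+00] f along/across/z -0.1 -0.0 -1.9 w 0.0558
[ 4.854  0.039 -0.013] [-0.01 -0.    0.  ]
```

arm_command:
  deltas:
    - {"translation": [1.5,0.02,0],"turn": [0,0,0]}
    - {"translation": [3,0.02,0],"turn": [0,0,0]}
    - {"translation": [4.2,0.02,0],"turn": [0,0,0]}
    - {"translation": [4.8,0.02,0],"turn": [0,0,0]}
    - {"translation": [4.85,0.02,0],"turn": [0,0,0]}
    - {"translation": [4.9,0.02,0],"turn": [0,0,0]}
    - {"translation": [4.95,0.02,0],"turn": [0,0,0]}
    - {"translation": [4.98,0.02,0],"turn": [0,0,0]}
    - {"translation": [4.98,0.02,0],"turn": [0,0,0]}

```text
time_s: 16.13
ee_pos: [0.5711, 0.1699, 0.042]
eef_rot: [0.498, 1.569, 0.231]
force: [-0.0, 0.6, -1.6]
grip_width: 0.0559
```

```bash
python3 tl.py 34 0.040
```

```text
t 16.13 pos [0.5711 0.1699 0.042 ] lane mm [24.4   0.53] yaw-lane 0.02 tilt [ 1.4e-03  3.0e-04 -1.0e+00] f along/across/z -0.2 0.6 -1.6 w 0.0559
[ 0.078 -0.021  0.384] [ 0.    0.01 -0.01]
```

arm_command:
  deltas:
    - {"translation": [0.03,-0.01,0.1],"turn": [0,0,0]}
    - {"translation": [0.05,-0.01,0.2],"turn": [0,0,0]}
    - {"translation": [0.05,-0.01,0.28],"turn": [0,0,0]}
    - {"translation": [0.05,-0.01,0.32],"turn": [0,0,0]}
    - {"translation": [0.05,-0.01,0.36],"turn": [0,0,0]}
    - {"translation": [0.05,-0.01,0.4],"turn": [0,0,0]}
    - {"translation": [0.05,-0.01,0.4],"turn": [0,0,0]}
    - {"translation": [0.05,-0.01,0.4],"turn": [0,0,0]}

```text
time_s: 16.8
ee_pos: [0.5805, 0.167, 0.0399]
eef_rot: [0.3, 1.57, 0.033]
force: [-0.2, -0.7, 2.6]
grip_width: 0.056
```

```bash
python3 tl.py 34 0.040
```

```text
t 16.8 pos [0.5805 0.167  0.0399] lane mm [34.17  0.18] yaw-lane 0.03 tilt [ 5.e-04  0.e+00 -1.e+00] f along/across/z -0.0 -0.7 2.6 w 0.056
[-0.003 -0.007 -0.007] [ 0.01  0.   -0.  ]
```

arm_command:
  deltas:
    - {"translation": [0,0,0.04],"turn": [0,0,0]}
    - {"translation": [0,0,0.06],"turn": [0,0,0]}
    - {"translation": [0,0,0.06],"turn": [0,0,0]}
    - {"translation": [0,0,0.06],"turn": [0,0,0]}

```text
time_s: 17.13
ee_pos: [0.5817, 0.1666, 0.0399]
eef_rot: [2.55, 1.571, 2.283]
force: [-3.6, -0.1, 5.7]
grip_width: 0.0557
```

```bash
python3 tl.py 34 0.040
```

```text
t 17.13 pos [0.5817 0.1666 0.0399] lane mm [35.49  0.19] yaw-lane 0.03 tilt [-0.e+00  1.e-04 -1.e+00] f along/across/z -3.5 -1.0 5.7 w 0.0557
[-0.005 -0.007 -0.06 ] [ 0.01 -0.   -0.  ]
```

arm_command:
  deltas:
    - {"translation": [0,0,0.04],"turn": [0,0,0]}
    - {"translation": [0,0,0.06],"turn": [0,0,0]}
    - {"translation": [0,0,0.06],"turn": [0,0,0]}

```text
time_s: 17.38
ee_pos: [0.5825, 0.1664, 0.0398]
eef_rot: [-2.959, 1.569, 3.057]
force: [-9.8, 0.3, 8.6]
grip_width: 0.0559
```

```bash
python3 tl.py 34 0.040
```

```text
t 17.38 pos [0.5825 0.1664 0.0398] lane mm [36.28  0.2 ] yaw-lane 0.03 tilt [-1.9e-03  2.0e-04 -1.0e+00] f along/across/z -9.5 -2.3 8.6 w 0.0559
[-0.007 -0.008 -0.091] [ 0.01 -0.02  0.  ]
```

Contact is firm (~10 N). Release and back off, then look.

arm_command:
  deltas:
    - {"translation": [0,0,0],"turn": [0,0,0]}
    - {"translation": [0,0,0],"turn": [0,0,0]}
    - {"translation": [0,0,0],"turn": [0,0,0]}
    - {"translation": [0,0,0],"turn": [0,0,0]}
    - {"translation": [0,0,0],"turn": [0,0,0]}
  gripper: 90

```text
time_s: 17.8
ee_pos: [0.5833, 0.1661, 0.0396]
eef_rot: [0.073, 1.571, -0.194]
force: [0.0, 0.4, -0.1]
grip_width: 0.086
```

arm_command:
  deltas:
    - {"translation": [-1.5,0,0],"turn": [0,0,0]}
    - {"translation": [-3,0,0],"turn": [0,0,0]}
    - {"translation": [-4.5,0,0],"turn": [0,0,0]}
    - {"translation": [-4.8,0,-1.5],"turn": [0,0,0]}
    - {"translation": [-4.8,0,-3],"turn": [0,0,0]}
    - {"translation": [-4.8,0,-3],"turn": [0,0,0]}
    - {"translation": [-4.8,0,-3],"turn": [0,0,0]}

```text
time_s: 18.38
ee_pos: [0.51, 0.1864, 0.1603]
eef_rot: [0.487, 1.57, 0.221]
force: [-0.3, -0.5, 0.8]
grip_width: 0.0901
```

```bash
python3 tm.py .6104 -.1626 .16 99.6;python3 - <<'E'
from h import *
im=save("wrist","r2"); np.save("cal_r2.npy",optics.get_calibration("wrist"),allow_pickle=True)
cv2.imwrite("pics/r2.png",cv2.resize(im[150:400,220:420,::-1],None,fx=2.4,fy=2.4,interpolation=cv2.INTER_CUBIC))
E
```

```text
t 18.38 pos [0.51   0.1864 0.1603] yaw 74.77 tilt [ 8.e-04  2.e-04 -1.e+00] f [-0.3 -0.5  0.8] w 0.0901
[ 1.000e-02 -1.241e+01  7.540e+00] [-4.97  0.01 -0.  ]
```

View pics/r2.png

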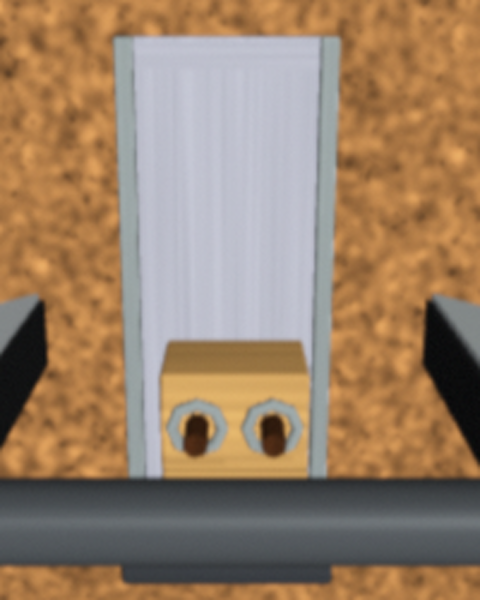

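arm_command:
  deltas:
    - {"translation": [0,-12.4,7.5],"turn": [-4.97,0,0]}
    - {"translation": [0,-12.4,7.5],"turn": [-4.97,0,0]}
    - {"translation": [0,-12.4,7.5],"turn": [-4.97,0,0]}
    - {"translation": [0,-12.4,7.5],"turn": [-4.97,0,0]}
    - {"translation": [0,-12.4,7.5],"turn": [-4.97,0,0]}
    - {"translation": [0,-12.4,7.5],"turn": [-4.97,0,0]}
    - {"translation": [0,-12.4,7.5],"turn": [-4.97,0,0]}
    - {"translation": [0,-12.4,7.5],"turn": [-4.97,0,0]}
    - {"translation": [0,-12.4,7.5],"turn": [-4.97,0,0]}
    - {"translation": [0,-12.4,7.5],"turn": [-4.97,0,0]}
    - {"translation": [0,-12.4,7.5],"turn": [-4.97,0,0]}
    - {"translation": [0,-12.4,7.5],"turn": [-4.97,0,0]}

```text
time_s: 19.43
ee_pos: [0.61, -0.1627, 0.159]
eef_rot: [2.522, 1.57, 2.688]
force: [-0.3, 0.2, -0.6]
grip_width: 0.0901
```

arm_command:
  deltas:
    - {"translation": [0,0,0],"turn": [0,0,0]}
    - {"translation": [0,0,0],"turn": [0,0,0]}
    - {"translation": [0,0,0],"turn": [0,0,0]}
  gripper: 90

```text
time_s: 19.68
ee_pos: [0.61, -0.1616, 0.1599]
eef_rot: [-0.504, 1.57, -0.336]
force: [-0.1, -1.0, -0.2]
grip_width: 0.0899
```

```bash
python3 tm.py .6104 -.1626 .040 99.6;python3 - <<'E'
from h import *
im=save("wrist","b3"); c=optics.get_calibration("wrist")
v=im[:,:,::-1].copy()
for cx,cy in((.6104,-.1626),(.666,-.153)):
  a=np.radians(9.6); P=[[cx+np.cos(a)*x-np.sin(a)*y,cy+np.sin(a)*x+np.cos(a)*y,.048] for x,y in((.02,.028),(-.02,.028),(-.02,-.028),(.02,-.028))]
  cv2.polylines(v,[proj(c,P).round().astype(int)],True,(0,0,255),1)
cv2.imwrite("pics/b3.png",cv2.resize(v[150:400,220:420],None,fx=2.4,fy=2.4,interpolation=cv2.INTER_CUBIC))
E
```

```text
t 19.68 pos [ 0.61   -0.1616  0.1599] yaw 99.62 tilt [ 3.e-04 -1.e-04 -1.e+00] f [-0.1 -1.  -0.2] w 0.0899
[ 4.8  -0.04  0.01] [0. 0. 0.]
```

View pics/b3.png

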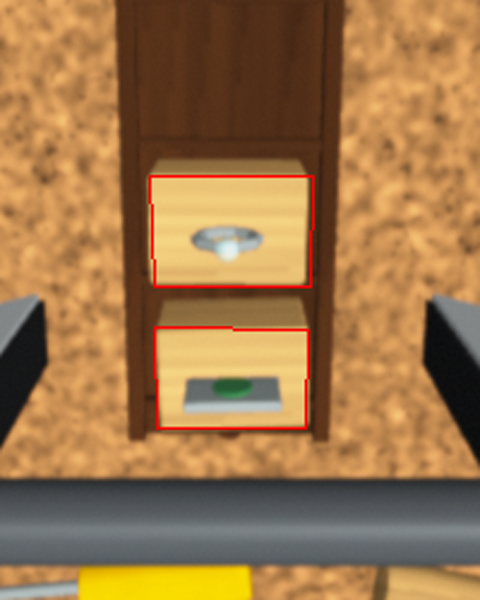

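arm_command:
  deltas:
    - {"translation": [1.5,-0.04,0],"turn": [0,0,0]}
    - {"translation": [3,-0.04,0],"turn": [0,0,0]}
    - {"translation": [4.2,-0.04,0],"turn": [0,0,0]}
    - {"translation": [4.78,-0.04,0],"turn": [0,0,0]}
    - {"translation": [4.78,-0.04,0],"turn": [0,0,0]}
    - {"translation": [4.78,-0.04,0],"turn": [0,0,0]}

```text
time_s: 20.23
ee_pos: [0.6101, -0.1632, 0.0404]
eef_rot: [2.721, 1.57, 2.888]
force: [0.2, 0.3, 0.9]
grip_width: 0.0899
```

arm_command:
  deltas:
    - {"translation": [0,0,0],"turn": [0,0,0]}
    - {"translation": [0,0,0],"turn": [0,0,0]}
    - {"translation": [0,0,0],"turn": [0,0,0]}
    - {"translation": [0,0,0],"turn": [0,0,0]}
    - {"translation": [0,0,0],"turn": [0,0,0]}
    - {"translation": [0,0,0],"turn": [0,0,0]}
    - {"translation": [0,0,0],"turn": [0,0,0]}
    - {"translation": [0,0,0],"turn": [0,0,0]}
  gripper: 40
  force: 20

```text
time_s: 20.9
ee_pos: [0.6102, -0.1636, 0.0406]
eef_rot: [-0.568, 1.57, -0.401]
force: [-1.3, 0.8, 5.3]
grip_width: 0.0558
```

arm_command:
  deltas:
    - {"translation": [-1,0,0],"turn": [0,0,0]}
    - {"translation": [-2,0,0],"turn": [0,0,0]}
    - {"translation": [-3.2,0,0],"turn": [0,0,0]}
    - {"translation": [-4.4,0,0],"turn": [0,0,0]}
    - {"translation": [-5,0,0],"turn": [0,0,0]}
    - {"translation": [-5,0,0],"turn": [0,0,0]}
    - {"translation": [-5,0,0],"turn": [0,0,0]}

```text
time_s: 21.48
ee_pos: [0.6099, -0.1635, 0.1647]
eef_rot: [-0.057, 1.571, 0.109]
force: [-0.2, 0.3, -2.5]
grip_width: 0.0561
```

```bash
python3 tl.py -16 0.165
```

```text
t 21.48 pos [ 0.6099 -0.1635  0.1647] lane mm [ 149.96 -310.71] yaw-lane 24.87 tilt [ 1.e-04  0.e+00 -1.e+00] f along/across/z -0.2 0.2 -2.5 w 0.0561
[-1.0000e-02  1.4068e+01 -7.9500e-01] [ 4.97  0.   -0.  ]
```

arm_command:
  deltas:
    - {"translation": [0,14.07,-0.8],"turn": [4.97,0,0]}
    - {"translation": [0,14.07,-0.8],"turn": [4.97,0,0]}
    - {"translation": [0,14.07,-0.8],"turn": [4.97,0,0]}
    - {"translation": [0,14.07,-0.8],"turn": [4.97,0,0]}
    - {"translation": [0,14.07,-0.8],"turn": [4.97,0,0]}
    - {"translation": [0,14.07,-0.8],"turn": [4.97,0,0]}
    - {"translation": [0,14.07,-0.8],"turn": [4.97,0,0]}
    - {"translation": [0,14.07,-0.8],"turn": [4.97,0,0]}
    - {"translation": [0,14.07,-0.8],"turn": [4.97,0,0]}
    - {"translation": [0,14.07,-0.8],"turn": [4.97,0,0]}
    - {"translation": [0,14.07,-0.8],"turn": [4.97,0,0]}
    - {"translation": [0,14.07,-0.8],"turn": [4.97,0,0]}

```text
time_s: 22.48
ee_pos: [0.5316, 0.1794, 0.1637]
eef_rot: [-2.539, 1.569, -2.807]
force: [0.4, 0.5, -2.1]
grip_width: 0.0562
```

arm_command:
  deltas:
    - {"translation": [0,0,0],"turn": [0,0,0]}
    - {"translation": [0,0,0],"turn": [0,0,0]}
    - {"translation": [0,0,0],"turn": [0,0,0]}

```text
time_s: 22.73
ee_pos: [0.5322, 0.1792, 0.165]
eef_rot: [-2.558, 1.57, -2.827]
force: [0.2, -0.3, -1.4]
grip_width: 0.056
```

```bash
python3 tl.py -16 0.0415
```

```text
t 22.73 pos [0.5322 0.1792 0.165 ] lane mm [-15.63  -0.8 ] yaw-lane -0.05 tilt [-3.e-04 -1.e-04 -1.e+00] f along/across/z 0.3 -0.2 -1.4 w 0.056
[ 4.938  0.033 -0.014] [-0.01 -0.    0.  ]
```

arm_command:
  deltas:
    - {"translation": [1.5,0.02,0],"turn": [0,0,0]}
    - {"translation": [3,0.02,0],"turn": [0,0,0]}
    - {"translation": [4.2,0.02,0],"turn": [0,0,0]}
    - {"translation": [4.8,0.02,0],"turn": [0,0,0]}
    - {"translation": [4.85,0.02,0],"turn": [0,0,0]}
    - {"translation": [4.9,0.02,0],"turn": [0,0,0]}
    - {"translation": [4.95,0.02,0],"turn": [0,0,0]}
    - {"translation": [4.97,0.02,0],"turn": [0,0,0]}
    - {"translation": [4.97,0.02,0],"turn": [0,0,0]}

```text
time_s: 23.48
ee_pos: [0.5326, 0.1806, 0.0419]
eef_rot: [0.525, 1.569, 0.258]
force: [-0.1, -1.0, -2.9]
grip_width: 0.0559
```

```bash
python3 tl.py -6 0.040
```

```text
t 23.48 pos [0.5326 0.1806 0.0419] lane mm [-15.62   0.63] yaw-lane 0.02 tilt [ 1.5e-03  4.0e-04 -1.0e+00] f along/across/z 0.1 -1.0 -2.9 w 0.0559
[ 0.078 -0.025  0.385] [ 0.    0.02 -0.01]
```

arm_command:
  deltas:
    - {"translation": [0.03,-0.01,0.1],"turn": [0,0,0]}
    - {"translation": [0.05,-0.01,0.2],"turn": [0,0,0]}
    - {"translation": [0.05,-0.01,0.28],"turn": [0,0,0]}
    - {"translation": [0.05,-0.01,0.34],"turn": [0,0,0]}
    - {"translation": [0.05,-0.01,0.4],"turn": [0,0,0]}
    - {"translation": [0.05,-0.01,0.42],"turn": [0,0,0]}
    - {"translation": [0.05,-0.01,0.42],"turn": [0,0,0]}
    - {"translation": [0.05,-0.01,0.42],"turn": [0,0,0]}

```text
time_s: 24.15
ee_pos: [0.5423, 0.1775, 0.0398]
eef_rot: [0.239, 1.57, -0.028]
force: [0.3, -0.5, 0.0]
grip_width: 0.0556
```

```bash
python3 tl.py -5 0.040
```

```text
t 24.15 pos [0.5423 0.1775 0.0398] lane mm [-5.39  0.25] yaw-lane 0.03 tilt [ 4.e-04 -0.e+00 -1.e+00] f along/across/z 0.4 -0.4 0.0 w 0.0556
[-0.007 -0.01   0.016] [ 0.01  0.   -0.  ]
```

arm_command:
  deltas:
    - {"translation": [0.02,0,0.04],"turn": [0,0,0]}
    - {"translation": [0.02,0,0.08],"turn": [0,0,0]}
    - {"translation": [0.02,0,0.08],"turn": [0,0,0]}
    - {"translation": [0.02,0,0.08],"turn": [0,0,0]}

```text
time_s: 24.48
ee_pos: [0.5435, 0.1773, 0.0397]
eef_rot: [-2.996, 1.57, 3.02]
force: [-7.1, 1.1, 9.7]
grip_width: 0.0558
```

```bash
python3 tl.py -5 0.040
```

```text
t 24.48 pos [0.5435 0.1773 0.0397] lane mm [-4.15  0.38] yaw-lane 0.04 tilt [-1.3e-03  2.0e-04 -1.0e+00] f along/across/z -7.1 -0.8 9.7 w 0.0558
[-0.013 -0.015 -0.034] [ 0.01 -0.01  0.  ]
```

arm_command:
  deltas:
    - {"translation": [-0.02,0,0.04],"turn": [0,0,0]}
    - {"translation": [-0.02,0,0.06],"turn": [0,0,0]}
    - {"translation": [-0.02,0,0.06],"turn": [0,0,0]}

```text
time_s: 24.73
ee_pos: [0.5437, 0.1772, 0.0397]
eef_rot: [-2.952, 1.566, 3.064]
force: [-15.9, 3.7, 10.5]
grip_width: 0.0556
```

```bash
python3 tl.py -5 0.040
```

```text
t 24.73 pos [0.5437 0.1772 0.0397] lane mm [-3.97  0.36] yaw-lane 0.04 tilt [-4.5e-03  4.0e-04 -1.0e+00] f along/across/z -16.3 -0.7 10.5 w 0.0556
[-0.013 -0.015 -0.041] [ 0.01 -0.05  0.01]
```

arm_command:
  deltas:
    - {"translation": [0,0,0],"turn": [0,0,0]}
    - {"translation": [0,0,0],"turn": [0,0,0]}
    - {"translation": [0,0,0],"turn": [0,0,0]}
    - {"translation": [0,0,0],"turn": [0,0,0]}
    - {"translation": [0,0,0],"turn": [0,0,0]}
  gripper: 90

```text
time_s: 25.15
ee_pos: [0.5456, 0.1765, 0.0397]
eef_rot: [0.166, 1.571, -0.101]
force: [0.2, -0.9, -1.3]
grip_width: 0.0857
```

arm_command:
  deltas:
    - {"translation": [-1.5,0,0],"turn": [0,0,0]}
    - {"translation": [-3,0,0],"turn": [0,0,0]}
    - {"translation": [-4.5,0,0],"turn": [0,0,0]}
    - {"translation": [-4.8,0,-1.5],"turn": [0,0,0]}
    - {"translation": [-4.8,0,-2.5],"turn": [0,0,0]}
    - {"translation": [-4.8,0,-2.5],"turn": [0,0,0]}
    - {"translation": [-4.8,0,-2.5],"turn": [0,0,0]}

```text
time_s: 25.73
ee_pos: [0.485, 0.1934, 0.1602]
eef_rot: [0.491, 1.57, 0.225]
force: [-0.2, -0.2, 0.2]
grip_width: 0.0898
```

```bash
python3 tm.py .666 -.153 .16 99.6;python3 - <<'E'
from h import *
im=save("wrist","r3")
cv2.imwrite("pics/r3.png",cv2.resize(im[150:400,220:420,::-1],None,fx=2.4,fy=2.4,interpolation=cv2.INTER_CUBIC))
E
```

```text
t 25.73 pos [0.485  0.1934 0.1602] yaw 74.75 tilt [ 1.e-03  2.e-04 -1.e+00] f [-0.2 -0.2  0.2] w 0.0898
[ 1.000e-02 -1.146e+01  1.063e+01] [-4.97  0.01 -0.  ]
```

View pics/r3.png

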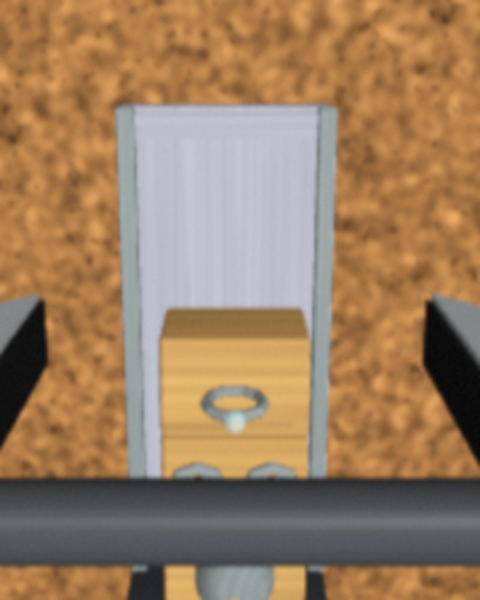

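arm_command:
  deltas:
    - {"translation": [0,-11.46,10.63],"turn": [-4.97,0,0]}
    - {"translation": [0,-11.46,10.63],"turn": [-4.97,0,0]}
    - {"translation": [0,-11.46,10.63],"turn": [-4.97,0,0]}
    - {"translation": [0,-11.46,10.63],"turn": [-4.97,0,0]}
    - {"translation": [0,-11.46,10.63],"turn": [-4.97,0,0]}
    - {"translation": [0,-11.46,10.63],"turn": [-4.97,0,0]}
    - {"translation": [0,-11.46,10.63],"turn": [-4.97,0,0]}
    - {"translation": [0,-11.46,10.63],"turn": [-4.97,0,0]}
    - {"translation": [0,-11.46,10.63],"turn": [-4.97,0,0]}
    - {"translation": [0,-11.46,10.63],"turn": [-4.97,0,0]}
    - {"translation": [0,-11.46,10.63],"turn": [-4.97,0,0]}
    - {"translation": [0,-11.46,10.63],"turn": [-4.97,0,0]}

```text
time_s: 26.78
ee_pos: [0.6661, -0.1554, 0.1581]
eef_rot: [2.685, 1.569, 2.849]
force: [-0.7, 0.8, -0.6]
grip_width: 0.0899
```

arm_command:
  deltas:
    - {"translation": [0,0,0],"turn": [0,0,0]}
    - {"translation": [0,0,0],"turn": [0,0,0]}
    - {"translation": [0,0,0],"turn": [0,0,0]}
  gripper: 90

```text
time_s: 27.03
ee_pos: [0.6659, -0.1525, 0.1599]
eef_rot: [-0.143, 1.571, 0.024]
force: [0.7, 0.9, -0.0]
grip_width: 0.0902
```

```bash
python3 tm.py .666 -.153 .040 99.6;python3 - <<'E'
from h import *
im=save("wrist","b4"); c=optics.get_calibration("wrist")
v=im[:,:,::-1].copy()
for cx,cy in((.666,-.153),):
  a=np.radians(9.6); P=[[cx+np.cos(a)*x-np.sin(a)*y,cy+np.sin(a)*x+np.cos(a)*y,.048] for x,y in((.02,.028),(-.02,.028),(-.02,-.028),(.02,-.028))]
  cv2.polylines(v,[proj(c,P).round().astype(int)],True,(0,0,255),1)
cv2.imwrite("pics/b4.png",cv2.resize(v[150:400,220:420],None,fx=2.4,fy=2.4,interpolation=cv2.INTER_CUBIC))
E
```

```text
t 27.03 pos [ 0.6659 -0.1525  0.1599] yaw 99.61 tilt [ 1.e-04  0.e+00 -1.e+00] f [ 0.7  0.9 -0. ] w 0.0902
[ 4.8  -0.02 -0.  ] [0. 0. 0.]
```

View pics/b4.png

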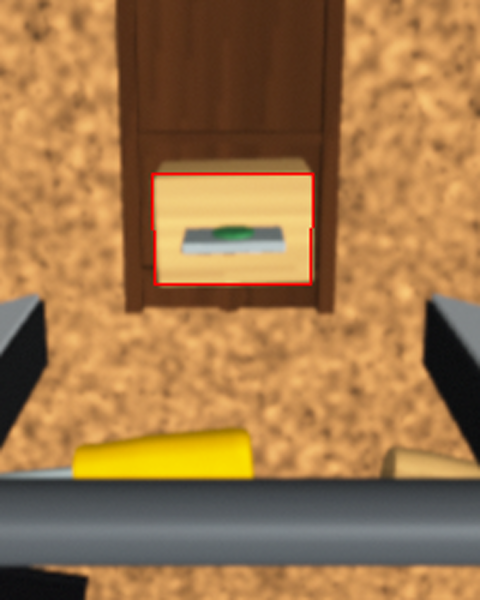

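arm_command:
  deltas:
    - {"translation": [1.5,-0.02,0],"turn": [0,0,0]}
    - {"translation": [3,-0.02,0],"turn": [0,0,0]}
    - {"translation": [4.2,-0.02,0],"turn": [0,0,0]}
    - {"translation": [4.78,-0.02,0],"turn": [0,0,0]}
    - {"translation": [4.78,-0.02,0],"turn": [0,0,0]}
    - {"translation": [4.78,-0.02,0],"turn": [0,0,0]}

```text
time_s: 27.58
ee_pos: [0.6665, -0.1537, 0.0412]
eef_rot: [-0.439, 1.57, -0.272]
force: [0.1, -0.5, 0.6]
grip_width: 0.0899
```

arm_command:
  deltas:
    - {"translation": [0,0,0],"turn": [0,0,0]}
    - {"translation": [0,0,0],"turn": [0,0,0]}
    - {"translation": [0,0,0],"turn": [0,0,0]}
    - {"translation": [0,0,0],"turn": [0,0,0]}
    - {"translation": [0,0,0],"turn": [0,0,0]}
    - {"translation": [0,0,0],"turn": [0,0,0]}
    - {"translation": [0,0,0],"turn": [0,0,0]}
    - {"translation": [0,0,0],"turn": [0,0,0]}
  gripper: 40
  force: 20

```text
time_s: 28.25
ee_pos: [0.6662, -0.1539, 0.0407]
eef_rot: [-0.397, 1.57, -0.23]
force: [-1.3, 1.0, 5.4]
grip_width: 0.0558
```

arm_command:
  deltas:
    - {"translation": [-1,0,0],"turn": [0,0,0]}
    - {"translation": [-2,0,0],"turn": [0,0,0]}
    - {"translation": [-3.2,0,0],"turn": [0,0,0]}
    - {"translation": [-4.4,0,0],"turn": [0,0,0]}
    - {"translation": [-5,0,0],"turn": [0,0,0]}
    - {"translation": [-5,0,0],"turn": [0,0,0]}
    - {"translation": [-5,0,0],"turn": [0,0,0]}

```text
time_s: 28.83
ee_pos: [0.666, -0.1539, 0.1648]
eef_rot: [-0.695, 1.571, -0.529]
force: [-0.3, 0.3, -2.0]
grip_width: 0.0559
```

```bash
python3 tl.py -56 0.165
```

```text
t 28.83 pos [ 0.666  -0.1539  0.1648] lane mm [ 201.49 -286.65] yaw-lane 24.88 tilt [ 2.e-04 -1.e-04 -1.e+00] f along/across/z -0.4 0.2 -2.0 w 0.0559
[-1.1000e-02  1.4735e+01 -4.5210e+00] [4.98 0.   0.  ]
```

arm_command:
  deltas:
    - {"translation": [0,14.74,-4.52],"turn": [4.98,0,0]}
    - {"translation": [0,14.74,-4.52],"turn": [4.98,0,0]}
    - {"translation": [0,14.74,-4.52],"turn": [4.98,0,0]}
    - {"translation": [0,14.74,-4.52],"turn": [4.98,0,0]}
    - {"translation": [0,14.74,-4.52],"turn": [4.98,0,0]}
    - {"translation": [0,14.74,-4.52],"turn": [4.98,0,0]}
    - {"translation": [0,14.74,-4.52],"turn": [4.98,0,0]}
    - {"translation": [0,14.74,-4.52],"turn": [4.98,0,0]}
    - {"translation": [0,14.74,-4.52],"turn": [4.98,0,0]}
    - {"translation": [0,14.74,-4.52],"turn": [4.98,0,0]}
    - {"translation": [0,14.74,-4.52],"turn": [4.98,0,0]}
    - {"translation": [0,14.74,-4.52],"turn": [4.98,0,0]}

```text
time_s: 29.83
ee_pos: [0.4931, 0.1906, 0.1638]
eef_rot: [-2.469, 1.569, -2.736]
force: [-0.0, -0.2, -1.7]
grip_width: 0.056
```

arm_command:
  deltas:
    - {"translation": [0,0,0],"turn": [0,0,0]}
    - {"translation": [0,0,0],"turn": [0,0,0]}
    - {"translation": [0,0,0],"turn": [0,0,0]}

```text
time_s: 30.08
ee_pos: [0.4939, 0.1897, 0.1648]
eef_rot: [-2.455, 1.57, -2.725]
force: [-0.8, -0.8, -0.9]
grip_width: 0.056
```

```bash
python3 tl.py -56 0.0415
```

```text
t 30.08 pos [0.4939 0.1897 0.1648] lane mm [-55.28  -0.76] yaw-lane -0.12 tilt [-5.e-04 -2.e-04 -1.e+00] f along/across/z -0.6 -1.0 -0.9 w 0.056
[ 4.932  0.032 -0.027] [-0.02 -0.    0.  ]
```

arm_command:
  deltas:
    - {"translation": [1.5,0.02,0],"turn": [0,0,0]}
    - {"translation": [3,0.02,0],"turn": [0,0,0]}
    - {"translation": [4.2,0.02,0],"turn": [0,0,0]}
    - {"translation": [4.8,0.02,0],"turn": [0,0,0]}
    - {"translation": [4.85,0.02,0],"turn": [0,0,0]}
    - {"translation": [4.9,0.02,0],"turn": [0,0,0]}
    - {"translation": [4.95,0.02,0],"turn": [0,0,0]}
    - {"translation": [4.97,0.02,0],"turn": [0,0,0]}
    - {"translation": [4.97,0.02,0],"turn": [0,0,0]}

```text
time_s: 30.83
ee_pos: [0.4941, 0.1913, 0.0419]
eef_rot: [0.543, 1.569, 0.274]
force: [-0.1, 0.0, -1.5]
grip_width: 0.0562
```

arm_command:
  deltas:
    - {"translation": [0.03,-0.01,0.1],"turn": [0,0,0]}
    - {"translation": [0.05,-0.01,0.2],"turn": [0,0,0]}
    - {"translation": [0.05,-0.01,0.28],"turn": [0,0,0]}
    - {"translation": [0.05,-0.01,0.34],"turn": [0,0,0]}
    - {"translation": [0.05,-0.01,0.4],"turn": [0,0,0]}
    - {"translation": [0.05,-0.01,0.42],"turn": [0,0,0]}
    - {"translation": [0.05,-0.01,0.42],"turn": [0,0,0]}
    - {"translation": [0.05,-0.01,0.42],"turn": [0,0,0]}

```text
time_s: 31.5
ee_pos: [0.5038, 0.1882, 0.0399]
eef_rot: [0.286, 1.57, 0.019]
force: [0.7, -0.1, 2.6]
grip_width: 0.0559
```

```bash
python3 tl.py -45 0.040
```

```text
t 31.5 pos [0.5038 0.1882 0.0399] lane mm [-45.37   0.43] yaw-lane -0.02 tilt [ 3.e-04  0.e+00 -1.e+00] f along/across/z 0.7 0.1 2.6 w 0.0559
[-0.006 -0.017  0.015] [-0.  0. -0.]
```

arm_command:
  deltas:
    - {"translation": [0,-0.01,0.04],"turn": [0,0,0]}
    - {"translation": [0,-0.01,0.08],"turn": [0,0,0]}
    - {"translation": [0,-0.01,0.08],"turn": [0,0,0]}
    - {"translation": [0,-0.01,0.08],"turn": [0,0,0]}

```text
time_s: 31.83
ee_pos: [0.505, 0.1877, 0.0397]
eef_rot: [-3.019, 1.569, 2.996]
force: [-6.7, 1.9, 7.1]
grip_width: 0.056
```

```bash
python3 tl.py -45 0.040
```

```text
t 31.83 pos [0.505  0.1877 0.0397] lane mm [-44.09   0.22] yaw-lane -0.03 tilt [-1.5e-03  2.0e-04 -1.0e+00] f along/across/z -7.0 0.1 7.1 w 0.056
[-0.011 -0.009 -0.036] [-0.01 -0.02  0.  ]
```

arm_command:
  deltas:
    - {"translation": [-0.01,0,0.04],"turn": [0,0,0]}
    - {"translation": [-0.01,0,0.07],"turn": [0,0,0]}
    - {"translation": [-0.01,0,0.07],"turn": [0,0,0]}

```text
time_s: 32.08
ee_pos: [0.5055, 0.1875, 0.0397]
eef_rot: [-2.954, 1.566, 3.062]
force: [-15.1, 4.4, 10.7]
grip_width: 0.056
```

arm_command:
  deltas:
    - {"translation": [0,0,0],"turn": [0,0,0]}
    - {"translation": [0,0,0],"turn": [0,0,0]}
    - {"translation": [0,0,0],"turn": [0,0,0]}
    - {"translation": [0,0,0],"turn": [0,0,0]}
    - {"translation": [0,0,0],"turn": [0,0,0]}
  gripper: 90

```text
time_s: 32.5
ee_pos: [0.5074, 0.1869, 0.0399]
eef_rot: [0.267, 1.571, -0.001]
force: [0.0, -0.7, -0.3]
grip_width: 0.0856
```

arm_command:
  deltas:
    - {"translation": [-1.5,0,0],"turn": [0,0,0]}
    - {"translation": [-3,0,0],"turn": [0,0,0]}
    - {"translation": [-4.5,0,0],"turn": [0,0,0]}
    - {"translation": [-6,0,0],"turn": [0,0,0]}
    - {"translation": [-7,0,-1],"turn": [0,0,0]}
    - {"translation": [-8,0,-2],"turn": [0,0,0]}
    - {"translation": [-8,0,-2],"turn": [0,0,0]}
    - {"translation": [-8,0,-2],"turn": [0,0,0]}

```text
time_s: 33.17
ee_pos: [0.4589, 0.2006, 0.2413]
eef_rot: [0.59, 1.568, 0.323]
force: [-0.1, -1.1, -0.6]
grip_width: 0.09
```

```bash
python3 tl.py -45 0.040; python3 - <<'E'
from h import *
im=save("wrist","r4"); np.save("cal_r4.npy",optics.get_calibration("wrist"),allow_pickle=True)
cv2.imwrite("pics/r4z.png",cv2.resize(im[150:400,220:420,::-1],None,fx=2.4,fy=2.4,interpolation=cv2.INTER_CUBIC))
save("scene","s4"); save("top","t4")
E
```

```text
t 33.17 pos [0.4589 0.2006 0.2413] lane mm [-91.91   0.49] yaw-lane 0.03 tilt [ 0.0029  0.001  -1.    ] f along/across/z 0.2 -1.1 -0.6 w 0.09
[ 8.058 -0.035  1.856] [ 0.01  0.03 -0.02]
```

View pics/r4z.png

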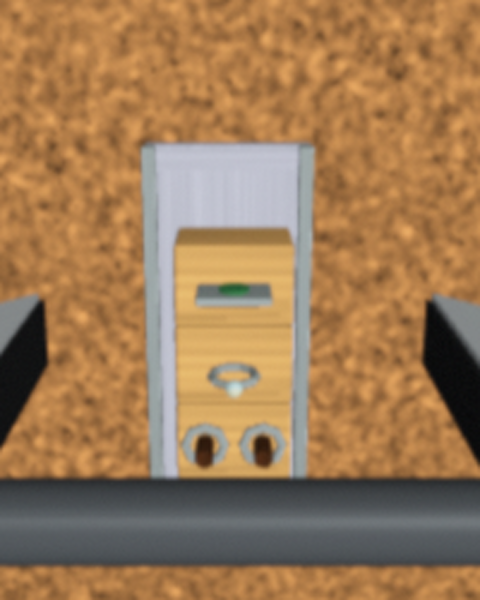

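View pics/s4.png

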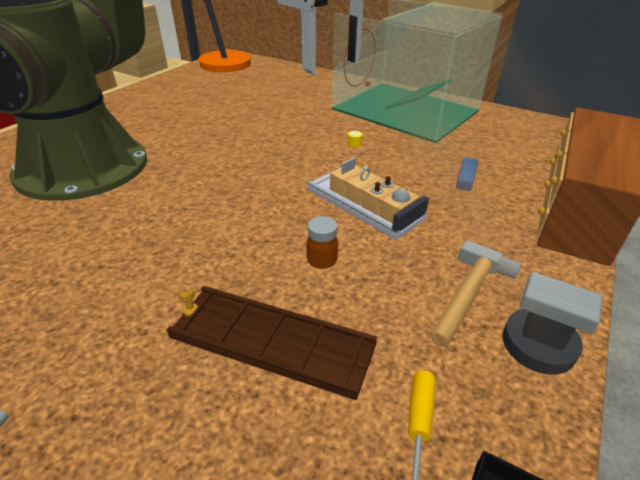

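```bash
python3 tl.py -5 0.19
```

```text
t 33.32 pos [0.4592 0.1999 0.2388] lane mm [-91.48  -0.1 ] yaw-lane -0.05 tilt [-1.6e-03 -6.0e-04 -1.0e+00] f along/across/z 1.5 0.3 -0.4 w 0.0904
[1.948 0.009 3.462] [-0.01 -0.02  0.01]
```

arm_command:
  deltas:
    - {"translation": [1,0,1.7],"turn": [0,0,0]}
    - {"translation": [1.9,0,3.4],"turn": [0,0,0]}
    - {"translation": [1.9,0,3.4],"turn": [0,0,0]}
    - {"translation": [1.9,0,3.4],"turn": [0,0,0]}
    - {"translation": [1.9,0,3.4],"turn": [0,0,0]}

```text
time_s: 33.73
ee_pos: [0.5409, 0.1772, 0.1908]
eef_rot: [-2.639, 1.568, -2.908]
force: [-0.3, 0.7, 0.4]
grip_width: 0.0902
```

```bash
python3 - <<'E'
from h import *
im=save("wrist","f"); c=optics.get_calibration("wrist")
v=cv2.resize(im[120:360,230:410,::-1],None,fx=2.5,fy=2.5,interpolation=cv2.INTER_CUBIC); cv2.imwrite("pics/fz.png",v)
s=cv2.imread("pics/s4.png")[140:250,290:450]; cv2.imwrite("pics/s4z.png",cv2.resize(s,None,fx=4.5,fy=4.5,interpolation=cv2.INTER_CUBIC))
r=models.mark_of("jar","wrist");optics.camera("top");r=models.mark_of("jar","top");print(r)
E
```

```text
[]
```

View pics/fz.png

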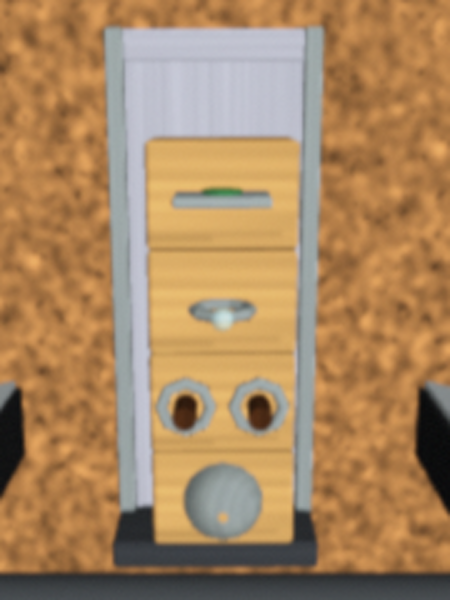

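View pics/s4z.png

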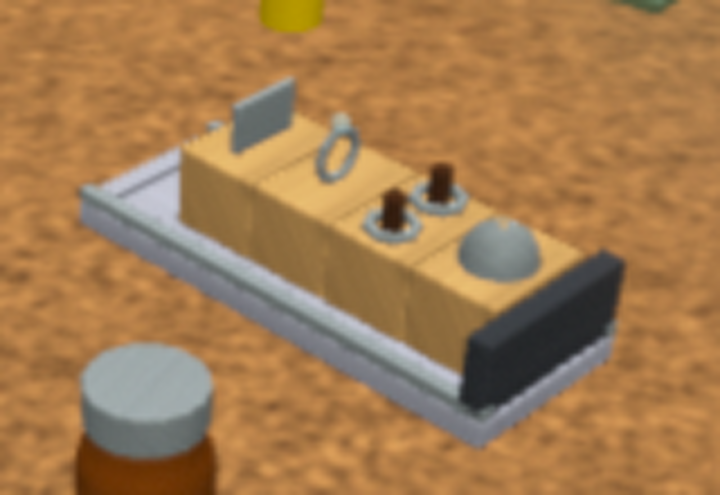

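```bash
python3 - <<'E'
import cv2,numpy as np
from station import ctrl
a,b=cv2.imread("pics/scene0.png"),cv2.imread("pics/s4.png")
print(cv2.phaseCorrelate(a[210:275,300:350].mean(2),b[210:275,300:350].mean(2)), np.abs(a[210:275,300:350].astype(int)-b[210:275,300:350]).mean())
print(ctrl.hand_in())
E
```

```text
((0.012778753118844577, -0.04119425635872176), 0.9753342515682862) 6.208923076923077
the job is handed in; nothing more can be done
None
```

All four blocks are in the lane in the order asked: dome against the stop, then bands, ring and pendant. I handed the job in at about 34 s, with the gripper open and clear of everything.

- **Packing:** each block was held and pushed along the lane until the push force rose to between 10 and 16 N, then released. The wrist force stayed under about 20 N in the readings at the end of each move.
- **Position:** the last wrist and scene pictures show the four blocks flat, square and in contact. They stand midway between the rails, with the first against the stop. I judged this by eye, without measuring the gaps.
- **Jar:** it shifted less than 0.05 px between the first and last scene pictures, so it did not move. One check failed: the detector did not find the jar in the last top view.

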